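# Mark a chocolate bar in the bench press

### The job

Mark the wrapped chocolate bar that stands on its edge in the wooden stand: lay it down flat and let go of it, then take it again and slide one end into the throat of the white bench press, flat and fully home against the end stop between the guides. Then push the press's wooden knob down until it bottoms on its stop, without forcing it, hold it there for about a second and let it spring fully back up. Leave the bar home in the press, and leave the jar and the hand stamp where they are.

Things in the scene. Friction and masses are not known exactly. Their poses are not given: they have to be found in the camera images.
- bar: Wrapped chocolate bar, 85 g: 62 mm wide (x), 156 mm long (y; 4 mm more of thin wrapper at each end touches nothing), 12 mm thick (z). Origin: centre of one broad face; the other is at z = +12 mm. Starts on its long edge in the stand: y level along the slot, z level, x upright. Finally either broad face may be up and either end in the press.
- bar_mid (a point): The middle of the bar (half its length, width and thickness).
- stand: Fixed wooden stand. Foot 70 mm (x) by 150 mm (y), 8 mm thick; on it two cheeks 10 mm thick, 110 mm long, tops 36 mm above the worktop, with a 15 mm wide slot along y between them. The bar stands on the foot, so its top edge is 70 mm above the worktop. Origin: centre of the underside. The worktop between the stand and the press is free.
- press: Fixed white bench press, 197 mm long (x), 112 mm wide (y). Origin: on the worktop under the plunger's axis; z up. Throat opens to -x; bars go in along +x on a flat bed 10 mm above the worktop. Head: 62 mm wide, x = -28 to +75 mm, 55 to 95 mm above the worktop. The plunger's foot hangs below it, underside 36 mm above the worktop when up, and comes down on the bar's end.
- tongue_end (a point): Front end of the bed, on its top: press x = -122 mm, y = 0, 10 mm up. From here to x = -55 mm the bed is a tongue only 44 mm wide, so that fingers can pass down both sides of a bar lying on it; beyond x = -55 mm it is 112 mm wide.
- stop_face (a point): Middle of the end stop's face where it meets the bar's firm end: press x = +24 mm, y = 0, 16 mm up. Two side guides 12 mm high stand 66 mm apart on the bed from x = -32 to +24 mm; their flared mouths begin at x = -54 mm, about 80 mm apart.
- nest (a point): Where the middle of the bar (point bar_mid) is when the bar is fully home: on the press at x = -54, y = 0, 16 mm above the worktop. Its axes are those of the press: the bar's long axis must lie along x.
- knob_top (a point): Centre of the flat top, 36 mm in diameter, of the round wooden knob (44 mm in diameter) on the plunger; 138 mm above the worktop when up; it moves with the plunger. The plunger has the press's axes.
- plunger (a joint): Travel of the plunger in m: 0 when up, 0.014 when fully down, where the knob's collar meets the head and it stops dead. A spring lifts it: about 3 N start it, 8 N hold it at the end of its travel; beyond that it is rigid. More than 50 N would be forcing it.
- jar: Bystander: glass jar with a lid, 57 mm in diameter, 80 mm tall, origin at the centre of its underside. Leave alone. Behind it stands the glass display case, 255 mm high, its front face 0.63 m ahead of the robot.
- stamp: Bystander: wooden hand stamp, 30 by 46 mm foot, 60 mm tall, origin at the centre of its underside. Leave alone.

How it is judged:
On the way, in this order (a step that is already met when the one before it is completed fails the run):
1. the bar lies flat (within 0.12 rad) out of the stand, let go ((angle between bar's own z axis and vertical below 0.12 rad or angle between bar's own z axis and vertical above 3.02 rad) and height (world z) of bar_mid below 0.025 m and contact force between the fingers and bar below 0.05 N), for 0.2 s.
2. the bar is home in the press: its middle within 5 mm of the nest point, straight within 0.06 rad (distance between bar_mid and nest below 0.005 m and angle between the y axis of bar and the x axis of nest, either way round below 0.06 rad), for 0.2 s.
3. with the bar home, the plunger is held against its stop (within 0.8 mm of its 14 mm travel) for 0.5 s (value of joint plunger above 0.0132 m and distance between bar_mid and nest below 0.005 m), for 0.5 s.
4. the plunger has sprung fully back up (within 1 mm) (value of joint plunger below 0.001 m), for 0.2 s.
At the end, for the whole second after the job is handed in: The bar lies at rest and flat (within 0.06 rad) in the press, its middle within 5 mm of the nest point and its long axis within 0.06 rad of the press's x axis, and the plunger is fully up (within 1 mm) (all of step 2 and value of joint plunger below 0.001 m and (angle between bar's own z axis and vertical below 0.06 rad or angle between bar's own z axis and vertical above 3.08 rad) and linear speed of bar below 0.02 m/s); the robot touches nothing.
It fails at once if the knob is forced: more than 50 N on the plunger (contact force between the arm and plunger above 50 N).
It fails at once if the knob is forced: more than 50 N from the fingers (contact force between the fingers and plunger above 50 N).
It fails at once if a bystander (jar, hand stamp) is moved by more than 25 mm (distance of any of jar, stamp from where it was at the start of the episode above 0.025 m).
It also fails if it takes over 66 s, if anything falls off the work surface, if the arm or the gripper's body presses on something with over 40 N, if the wrist force passes 120 N, or if a joint passes its speed limit or range.

### The arm

A 6-joint arm with a two-finger parallel gripper is mounted at the origin on the work surface; the furniture and walls round the work are solid. World frame = base frame: x ahead of the robot, y to its left, z up, the work surface at z = 0. Lengths are in m, angles in rad, forces in N, time in s.
With the tool pointing down it reaches from about 0.325 to 0.9 m from the base axis. Payload 6.1 kg.
Tool frame: the origin (TCP) lies on the centre line of the jaws, within the pads' length; the fingertips stand 14 mm ahead of it and the grasp point (between the pads) lies 5 mm behind it; z points along the fingers, y is the line along which they close (so a half turn about z gives the same grasp; the last joint's range is limited). The gripper opens to 85 mm and grips with 20 to 120 N. Pads are 22 mm wide; open, the fingers measure 114 mm over their backs; the gripper's body (76 mm by 85 mm) begins 54 mm behind the grasp point. The pads swing forward as they close: fully open they stand 13 mm farther back than shut.
Start: joints at [-1.326, 0.22, 1.526, -0, 1.395, -0.126], TCP at [0.226, -0.583, 0.245] pointing down, gripper open.
Joint ranges: [-2.98, 2.98], [-0.91, 2.08], [0.09, 2.57], [-1.24, 4.39], [0.2, 2.65], [-2.68, 2.68]. Speed limits (rad/s): [2.57, 2.57, 3.01, 3.14, 3.14, 3.14].

### API

Orientations are given as [roll, pitch, yaw] about the fixed x, y, z axes, in that order (R = Rz(yaw) Ry(pitch) Rx(roll)).
In Python, from plant import arm gives the robot as it stands.
- The arm moves only by the shell command python3 -m pendant 'ROWS' [OPENING] [FORCE]. ROWS is JSON, a list of rows, each a list of 4 numbers: the shift along the tool's x, y, z in mm, then the turn about the tool's z in rad. In form: [[tx, ty, tz, spin], ...]. A call has 1 to 20 rows; each row shifts and turns the commanded pose from where the row before left it, along the tool's axes as they then stand; what a row does not reach is not made up. A row lasts 1/12 s, in which the tool goes at most 41.7 mm and 7.16 degrees, less where a joint would pass 70% of its speed; a pose out of reach is approached as far as the arm can. A call with a gripper value outside its range is refused whole. OPENING is the opening, from 0 (shut) to 1 (fully open), set as the call begins (- or left out, the last holds). The fingers move at their own pace and stop on an object; FORCE is the grip in N (left out, the last holds). Time passes only in rows, so rows that do not move let the fingers close. It gives the time, the measured TCP pose, the force, the opening and the grip force at its end, in the units of the state.
- arm.sense(): the state, without advancing time (a new reading comes with each control period).
- arm.read_camera(name): name is "scene" or "top" or "wrist"; returns (picture, depth): 420x560x3 uint8, blue, green, red; 420x560 float32, m along the optical axis (not along the pixel's ray), 0 where there is no reading.
- arm.camera_info(name): a dict with "vertical_fov" (degrees; the focal length in pixels is half the picture's height over the tangent of half this angle, whatever the lens; pixels are square), "cx", "cy" (the principal point, pixels), "D" ([k1, k2, p1, p2, k3] as OpenCV has them; the pictures are not rectified), "T" (4x4, takes a point from camera to world coordinates). Camera axes: x right, y up, looking along -z (the intrinsics and any distortion apply to the point x, -y, -z); pixel columns grow to the right and rows downward; lengths in m; the calibration is good to about 2 mm. A picture is of the moment at which its call begins: read the wrist's pose just before it. camera_info takes no time and is no camera call; for the wrist camera it gives the pose at the moment of the call.
- arm.finish_job(): hands the job in; it is judged then, once.
The state is a dict: "time_s": time; "joints": joint angles; "dq": joint speeds; "joint_torque": joint torques, N m; "tool_pos": TCP position; "ee_rot": TCP orientation; "ft_force": force on the tool from outside, world axes, zero at the start; "wrist_torque": the same for the moment, N m; "gripper_width": finger opening in m; "finger_force": force on a finger pad.
Only numpy, scipy, OpenCV 4.12 (cv2) and the standard library are available. Lean on these libraries where they do the work, as an engineer would, in place of code of your own. Each camera call takes 0.05 s, during which the arm holds its last target. There are 200 camera calls.

## Working session

There is one attempt and no reset: what is moved stays moved. The work goes in short steps, Python scripts to look and compute and a shell command to move; the robot and the scene stay as the last step left them, time stands still between calls to the robot, and variables do not carry over. Pictures are saved under pics/ and viewed, at most 10 in all, crops included, and the job is handed in when it is done.

```bash
mkdir -p pics; ls
cat > h.py <<'E'
import numpy as np, cv2
from plant import arm
def K(n,i=None):
    i=i or arm.camera_info(n); f=210/np.tan(np.radians(i["vertical_fov"])/2)
    return np.array([[f,0,i["cx"]],[0,f,i["cy"]],[0,0,1.]]),np.array(i["D"],float),np.array(i["T"],float)
def rays(n,px,i=None):
    k,D,T=K(n,i); u=cv2.undistortPoints(np.array(px,float).reshape(-1,1,2),k,D)[:,0]
    d=np.c_[u[:,0],-u[:,1],-np.ones(len(u))]@T[:3,:3].T
    return T[:3,3],d
def onz(n,px,z,i=None):
    o,d=rays(n,px,i); return o+d*((z-o[2])/d[:,2])[:,None]
def depthpts(n,px,dep,i=None):
    o,d=rays(n,px,i); px=np.array(px).reshape(-1,2).astype(int)
    return o+d*dep[px[:,1],px[:,0]][:,None]
E
python3 - <<'E'
from h import *
s=arm.sense(); print(s)
for n in("top","scene"):
    p,d=arm.read_camera(n); cv2.imwrite(f"pics/{n}0.png",p); np.save(f"{n}0.npy",d)
    i=arm.camera_info(n);print(n,i["vertical_fov"],i["D"],np.round(i["T"],3).tolist())
E
```

```text
pics
{'time_s': 0.0, 'joints': array([-1.32610620e+00,  2.21246384e-01,  1.52760793e+00, -1.07182779e-05,
        1.39468530e+00, -1.26134035e-01]), 'dq': array([-9.72219447e-05, -1.04691644e-03, -1.82139333e-03, -9.03965983e-04,
        2.85919628e-03, -9.16732859e-04]), 'joint_torque': array([ 9.26455687e-04, -4.96902788e+01, -3.89391983e+01, -3.00225665e-04,
        1.11390263e-02,  3.83254201e-05]), 'tool_pos': array([ 0.22632329, -0.58196794,  0.24418834]), 'ee_rot': array([-3.13965983e+00, -2.34462390e-04,  3.70825826e-01]), 'ft_force': array([ 0.12517535, -0.14950299,  0.55394084]), 'wrist_torque': array([ 0.00666638, -0.05635585,  0.00478491]), 'finger_force': 0.0, 'gripper_width': 0.08560295748723906}
top 50.21914642325744 [-0.00100745  0.          0.          0.          0.        ] [[0.005, 0.992, -0.128, 0.359], [-1.0, 0.007, 0.012, -0.001], [0.012, 0.128, 0.992, 1.208], [0.0, 0.0, 0.0, 1.0]]
scene 43.82115890197019 [-0.09614687  0.          0.          0.          0.        ] [[-0.701, 0.527, -0.48, -0.129], [-0.713, -0.523, 0.467, 0.61], [-0.005, 0.67, 0.742, 1.082], [0.0, 0.0, 0.0, 1.0]]
```

View pics/top0.png

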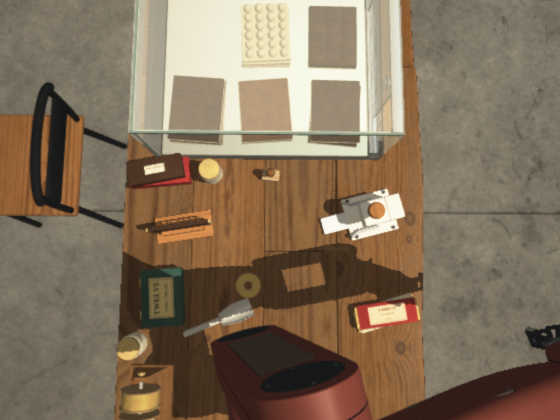

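View pics/scene0.png

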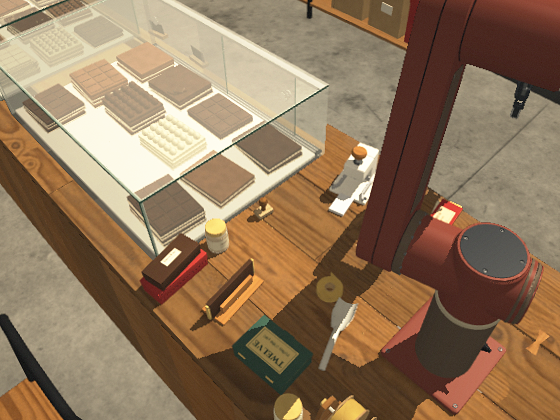

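The top view shows the stand with the dark bar at about (183,226), the press at (365,215) with its orange knob at (377,211), and its tongue pointing left to (323,225). The jar is at (210,171), the stamp at (271,174), and the glass case is above row 160.

Run:
```python
from h import *
p=cv2.imread("pics/top0.png"); d=np.load("top0.npy")
a=cv2.resize(p[195:260,135:235],None,fx=4,fy=4,interpolation=cv2.INTER_CUBIC); b=cv2.resize(p[180:245,310:410],None,fx=4,fy=4,interpolation=cv2.INTER_CUBIC)
cv2.imwrite("pics/crop.png",np.hstack([a,b]))
hsv=cv2.cvtColor(p,cv2.COLOR_BGR2HSV)
# white press
def roi(m,x0,x1,y0,y1):
    o=np.zeros_like(m);o[y0:y1,x0:x1]=m[y0:y1,x0:x1];return o
w=roi(cv2.inRange(hsv,(0,0,120),(180,60,255)),312,412,180,245)
yx=np.argwhere(w); P=depthpts("top",yx[:,::-1],d); 
def rect(Q,l):
    r=cv2.minAreaRect((Q[:,:2]*1000).astype(np.float32)); print(l,len(Q),np.round(r[0],1),np.round(r[1],1),round(r[2],1),np.round(np.percentile(Q[:,2],[5,50,95]),3))
for z0,z1 in((0.004,.016),(.016,.03),(.085,.105)):
    Q=P[(P[:,2]>z0)&(P[:,2]<z1)]; 
    if len(Q)>4: rect(Q,("press",z0))
k=roi(cv2.inRange(hsv,(5,120,100),(20,255,255)),365,392,198,224); yx=np.argwhere(k);Q=depthpts("top",yx[:,::-1],d);Q=Q[Q[:,2]>.1];rect(Q,"knob")
Q=Q[Q[:,2]>.13];rect(Q,"knobtop")
yy,xx=np.mgrid[195:260,135:235]; px=np.c_[xx.ravel(),yy.ravel()];Q=depthpts("top",px,d)
for z0,z1 in((.004,.012),(.03,.04),(.06,.08)):
    R=Q[(Q[:,2]>z0)&(Q[:,2]<z1)&(abs(Q[:,2])<.2)]; 
    if len(R)>4: rect(R,("stand",z0)); c=R[:,:2]-np.median(R[:,:2],0); v=np.linalg.svd(c,full_matrices=False)[2][0]; print(np.median(R,0).round(4),np.degrees(np.arctan2(v[1],v[0])))
```

```text
('press', 0.004) 1318 [ 473.8 -244.7] [112.  225.3] 14.9 [0.007 0.01  0.014]
('press', 0.016) 99 [ 469.2 -224.6] [101.5 183.6] 13.1 [0.017 0.023 0.027]
('press', 0.085) 747 [ 481.5 -276.8] [ 62.  103.4] 14.5 [0.091 0.096 0.1  ]
knob 197 [ 475.5 -254.6] [37.1 34.2] 89.1 [0.135 0.138 0.141]
knobtop 197 [ 475.5 -254.6] [37.1 34.2] 89.1 [0.135 0.138 0.141]
('stand', 0.004) 893 [441.6 231.3] [171.7 264.5] 1.1 [0.004 0.007 0.011]
[0.4356 0.2323 0.0073] -85.47619843079488
('stand', 0.03) 319 [442.4 231.6] [ 35.4 150.8] 8.9 [0.032 0.036 0.039]
[0.4363 0.2327 0.0359] 98.54474507025321
('stand', 0.06) 306 [441.  238.6] [ 12.1 163.8] 9.0 [0.065 0.069 0.073]
[0.4411 0.236  0.0694] -80.95059246186322
```

View pics/crop.png

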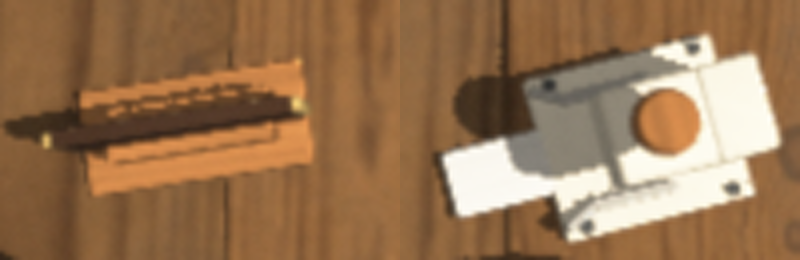

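The depth checks agree with the given sizes:
- Head: 62 x 103 mm at z 96 mm.
- Knob top: z 138 mm.
- Bar top edge: z 69 mm, length 164 mm.

From these, the press origin is (475.5, -254.4) mm with its x axis at -75.5°. The bar centre is (441, 238.6) mm with its long axis at 99°. Moving over the stand now.

```bash
cat >> h.py <<'E'
def go(x,y,z,yawdeg):
    "tool-axis shift (mm) and spin to a world target (m)"
    s=arm.sense(); yaw=s["ee_rot"][2]; e=np.array([x,y,z])-s["tool_pos"]
    c,n=np.cos(yaw),np.sin(yaw); sp=-(np.radians(yawdeg)-yaw); sp=(sp+np.pi)%(2*np.pi)-np.pi
    print("tool shift",np.round([1000*(c*e[0]+n*e[1]),1000*(n*e[0]-c*e[1]),-1000*e[2]],1),"spin",round(sp,4),"pos",np.round(s["tool_pos"],4),"yaw",round(np.degrees(yaw),2),"F",np.round(s["ft_force"],2),"w",round(s["gripper_width"],4),"ff",round(s["finger_force"],1),"t",round(s["time_s"],2))
E
python3 -m pendant '[[24,-33.2,0,0],[24,-33.2,0,0],[24,-33.2,0,0],[24,-33.2,0,0],[24,-33.2,0,0],[24,-33.2,0,0],[24,-33.2,0,0],[24,-33.2,0,0],[24,-33.2,0,0],[24,-33.2,0,0],[24,-33.2,0,0],[24,-33.2,0,0],[24,-33.2,0,0],[24,-33.2,0,0],[24,-33.2,0,0],[24,-33.2,0,0],[24,-33.2,0,0],[24,-33.2,0,0],[24,-33.2,0,0],[24,-33.2,0,0]]' 1 40
python3 -m pendant '[[0,0,0,-0.12],[0,0,0,-0.12],[0,0,0,-0.12],[0,0,0,-0.12],[0,0,0,-0.12],[0,0,0,-0.12],[0,0,0,-0.12],[0,0,0,-0.12],[0,0,0,-0.12],[0,0,0,-0.12],[0,0,0,-0.12],[0,0,0,-0.04],[0,0,0,0],[0,0,0,0]]'
python3 -c "
from h import *
go(.441,.2386,.056,99)
p,d=arm.read_camera('wrist'); i=arm.camera_info('wrist'); cv2.imwrite('pics/w1.png',p); np.save('w1.npy',d); print(i)
k,D,T=K('wrist',i)
yy,xx=np.mgrid[0:420:2,0:560:2]; Q=depthpts('wrist',np.c_[xx.ravel(),yy.ravel()],d,i)
R=Q[(Q[:,2]>.06)&(Q[:,2]<.08)&(np.hypot(Q[:,0]-.441,Q[:,1]-.2386)<.12)]
print(len(R)); print(cv2.minAreaRect((R[:,:2]*1000).astype(np.float32)),np.median(R,0)) if len(R) else 0
"
```

```text
time_s: 1.77
tool_pos: [0.433, 0.2126, 0.245]
ee_rot: [3.141, 0.0, 0.372]
ft_force: [1.0, -0.2, 0.5]
gripper_width: 0.0857
finger_force: 0.0
time_s: 2.93
tool_pos: [0.433, 0.2102, 0.245]
ee_rot: [-3.141, 0.0, 1.729]
ft_force: [0.1, -0.5, -0.9]
gripper_width: 0.0858
finger_force: 0.0
tool shift [ 26.8  12.4 189. ] spin 0.0013 pos [0.433  0.2102 0.245 ] yaw 99.07 F [ 0.06 -0.48 -0.92] w 0.0858 ff 0.0 t 2.93
{'vertical_fov': 67.03833619703646, 'cx': 282.9424331379167, 'cy': 208.13271319472042, 'D': array([-0.06936505,  0.        ,  0.        ,  0.        ,  0.        ]), 'T': array([[ 9.87489638e-01, -1.49924049e-01, -4.88568841e-02,
         4.20153694e-01],
       [ 1.57683892e-01,  9.39045764e-01,  3.05497699e-01,
         2.87846253e-01],
       [ 7.73979156e-05, -3.09379756e-01,  9.50938568e-01,
         3.73957124e-01],
       [ 0.00000000e+00,  0.00000000e+00,  0.00000000e+00,
         1.00000000e+00]])}
504
((442.4130859375, 239.05108642578125), (11.230790138244629, 162.8140411376953), 9.431255340576172) [0.44000363 0.25026174 0.07020093]
```

The wrist view puts the bar at (442.4, 239.1) mm, z 70 mm and 9.4°, which agrees with the top view. Descending, gripping and lifting.

```bash
python3 -m pendant '[[13.5,6.5,10,0],[13.5,6.5,10,-0.003],[0,0,34,0],[0,0,34,0],[0,0,34,0],[0,0,32,0],[0,0,18,0],[0,0,12,0],[0,0,6,0],[0,0,0,0]]' 1 40
python3 -m pendant '[[0,0,0,0],[0,0,0,0],[0,0,0,0],[0,0,0,0],[0,0,0,0],[0,0,0,0],[0,0,0,0],[0,0,0,0]]' 0
python3 -c "
from h import *
go(.442,.239,.055,99)"
```

```text
time_s: 3.82
tool_pos: [0.4413, 0.2388, 0.0544]
ee_rot: [-3.14, 0.0, 1.733]
ft_force: [0.4, 0.2, -0.2]
gripper_width: 0.0854
finger_force: 0.0
time_s: 4.48
tool_pos: [0.4422, 0.2392, 0.0559]
ee_rot: [3.141, -0.0, 1.734]
ft_force: [-0.3, -0.6, 4.0]
gripper_width: 0.0109
finger_force: 40.1
tool shift [-0.1 -0.2  0.9] spin 0.0059 pos [0.4422 0.2392 0.0559] yaw 99.34 F [-0.31 -0.63  4.05] w 0.0109 ff 40.1 t 4.48
```

```bash
python3 -m pendant '[[0,0,-10,0],[0,0,-20,0],[0,0,-25,0],[-10,-1.5,-10,0],[-30,-4.5,0,0],[-35,-5,0,0],[-35,-5,0,0],[-35,-5,0,0],[-35,-5,0,0],[-26.8,-5,0,0],[0,0,0,-0.045],[0,0,0,-0.045],[0,0,0,0],[0,0,15,0],[0,0,20,0],[0,0,15,0],[0,0,10,0],[0,0,0,0]]'
python3 -c "
from h import *
go(.445,.03,.048,104.5)"
```

```text
time_s: 5.98
tool_pos: [0.4427, 0.0304, 0.0583]
ee_rot: [-3.137, -0.002, 1.823]
ft_force: [-1.2, 0.4, -1.4]
gripper_width: 0.0109
finger_force: 40.2
tool shift [-1.   2.1 10.3] spin -0.0004 pos [0.4427 0.0304 0.0583] yaw 104.48 F [-1.25  0.44 -1.43] w 0.0109 ff 40.2 t 5.98
```

```bash
python3 -m pendant '[[0,0,4,0],[0,0,3,0],[0,0,2,0],[0,0,1,0],[0,0,0,0],[0,0,0,0]]'
python3 -c "
from h import *
go(.445,.03,.048,104.5)
p,d=arm.read_camera('scene');cv2.imwrite('pics/s1.png',p[100:330,150:450])"
```

```text
time_s: 6.48
tool_pos: [0.445, 0.0299, 0.0507]
ee_rot: [3.141, 0.0, 1.824]
ft_force: [0.3, -0.4, -0.7]
gripper_width: 0.0107
finger_force: 40.2
tool shift [ 0.1 -0.   2.7] spin -0.0001 pos [0.445  0.0299 0.0507] yaw 104.49 F [ 0.35 -0.42 -0.69] w 0.0107 ff 40.2 t 6.48
```

View pics/s1.png

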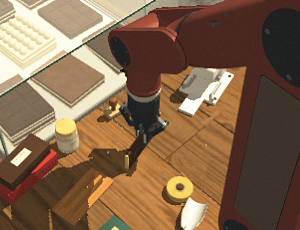

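The crop shows the gripper at about (130,155) holding the bar upright over clear worktop. The stand is empty and the stamp untouched. Setting the bar down on its edge, releasing it and tipping it towards the robot (-tool y).

```bash
python3 -m pendant '[[0,0,1.5,0],[0,0,1,0],[0,0,0.3,0],[0,0,0,0]]'
python3 -m pendant '[[0,0,0,0],[0,0,0,0],[0,0,0,0],[0,0,0,0],[0,0,0,0],[0,0,0,0]]' 0.6
python3 -m pendant '[[0,-6,0,0],[0,-6,0,0],[0,-4,0,0],[0,-3,0,0],[0,-3,0,0],[0,-3,0,0],[0,-3,0,0],[0,-3,0,0],[0,-3,0,0],[0,0,0,0],[0,0,0,0],[0,0,0,0]]'
python3 -m pendant '[[0,0,0,0],[0,0,0,0],[0,0,0,0],[0,0,0,0],[0,0,0,0],[0,0,0,0]]' 1
python3 -c "
from h import *
go(.445,.03,.048,104.5)
p,d=arm.read_camera('wrist');cv2.imwrite('pics/w2.png',p)"
```

```text
time_s: 6.87
tool_pos: [0.4451, 0.0299, 0.0479]
ee_rot: [3.141, 0.0, 1.824]
ft_force: [-1.5, 0.5, 3.1]
gripper_width: 0.0109
finger_force: 40.9
time_s: 7.37
tool_pos: [0.4447, 0.0299, 0.0474]
ee_rot: [-3.141, -0.0, 1.824]
ft_force: [-0.1, -0.1, -0.0]
gripper_width: 0.0513
finger_force: 0.0
time_s: 8.37
tool_pos: [0.412, 0.0214, 0.0476]
ee_rot: [3.141, 0.0, 1.824]
ft_force: [-0.7, 0.5, -0.0]
gripper_width: 0.0511
finger_force: 0.0
time_s: 8.87
tool_pos: [0.4118, 0.0214, 0.0475]
ee_rot: [-3.142, -0.0, 1.824]
ft_force: [-0.0, -0.8, -0.4]
gripper_width: 0.0854
finger_force: 0.0
tool shift [-0.  34.3 -0.5] spin -0.0001 pos [0.4118 0.0214 0.0475] yaw 104.5 F [-0.01 -0.76 -0.43] w 0.0854 ff 0.0 t 8.87
```

View pics/w2.png

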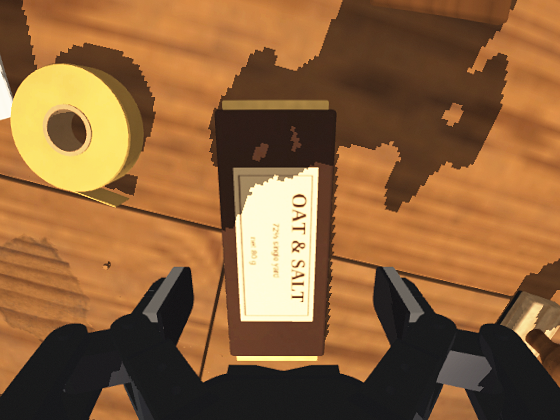

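The bar lies flat with its label up, between columns 217 and 335 and rows 100 to 360, central between the open fingers. Measuring it.

Run:
```python
from h import *
i=arm.camera_info('wrist'); p,d=arm.read_camera('wrist')
yy,xx=np.mgrid[80:370,190:360]; px=np.c_[xx.ravel(),yy.ravel()]; Q=depthpts('wrist',px,d,i)
R=Q[(Q[:,2]>.008)&(Q[:,2]<.020)]; m=np.zeros((420,560),np.uint8); 
s=(Q[:,2]>.008)&(Q[:,2]<.020); m[px[s][:,1],px[s][:,0]]=255; m=cv2.morphologyEx(m,cv2.MORPH_OPEN,np.ones((5,5)))
c=max(cv2.findContours(m,0,2)[0],key=cv2.contourArea)[:,0]; W=onz('wrist',c,.012,i)
print(cv2.minAreaRect((W[:,:2]*1000).astype(np.float32)),np.percentile(R[:,2],[5,50,95]))
```

```text
((407.1178894042969, 20.96563720703125), (61.35710525512695, 161.7603759765625), 14.530234336853027) [0.01061852 0.01202503 0.01307522]
```

The bar measures 61 x 162 mm at z 12 mm, centred on (407.1, 21.0) mm at 104.5°, parallel to the press. I'll take it 38 mm behind the middle so the gripper body clears the head.

```bash
python3 -m pendant '[[20,-2.3,0,0],[18.8,-2.3,0,0],[0,0,14,0],[0,0,10,0],[0,0,5,0],[0,0,3,0],[0,0,1.5,0],[0,0,0,0],[0,0,0,0]]' 1 30
python3 -c "
from h import *
go(.3976,.0578,.014,104.5)"
python3 -m pendant '[[0,0,0,0],[0,0,0,0],[0,0,0,0],[0,0,0,0],[0,0,0,0]]' 0
python3 -c "
from h import *
go(.3976,.0578,.014,104.5)"
```

```text
time_s: 9.72
tool_pos: [0.3981, 0.0577, 0.0143]
ee_rot: [3.141, 0.0, 1.823]
ft_force: [1.4, 0.2, 0.8]
gripper_width: 0.0853
finger_force: 0.0
tool shift [ 0.2 -0.4  0.3] spin -0.0005 pos [0.3981 0.0577 0.0143] yaw 104.47 F [1.42 0.2  0.84] w 0.0853 ff 0.0 t 9.72
time_s: 10.13
tool_pos: [0.3981, 0.0577, 0.0147]
ee_rot: [3.141, 0.0, 1.824]
ft_force: [-1.9, -0.0, 6.2]
gripper_width: 0.0609
finger_force: 32.1
tool shift [ 0.2 -0.5  0.7] spin -0.0002 pos [0.3981 0.0577 0.0147] yaw 104.49 F [-1.92 -0.01  6.2 ] w 0.0609 ff 32.1 t 10.13
```

```bash
python3 -m pendant '[[0,0,-8,0],[0,0,-12,0],[-10,-1,-10,0],[-20,-2,0,0],[-20,0,0,0],[-10,0,0,0],[0,0,0,0],[0,0,0,0],[0,0,0,0]]'
python3 - <<'E'
from h import *
go(.3976,.0578,.0145,104.5)
i=arm.camera_info('wrist'); p,d=arm.read_camera('wrist'); cv2.imwrite('pics/w3.png',p)
yy,xx=np.mgrid[0:420,0:560]; px=np.c_[xx.ravel(),yy.ravel()]; Q=depthpts('wrist',px,d,i)
def mask(s,l,z):
    m=np.zeros(420*560,np.uint8); m[s]=255; m=cv2.morphologyEx(m.reshape(420,560),cv2.MORPH_OPEN,np.ones((5,5)))
    cs=cv2.findContours(m,0,2)[0]
    if not cs: print(l,"none"); return
    c=max(cs,key=cv2.contourArea)[:,0]; W=onz('wrist',c,z,i); print(l,len(c),cv2.boundingRect(c),cv2.minAreaRect((W[:,:2]*1000).astype(np.float32)))
z=Q[:,2]; x,y=Q[:,0],Q[:,1]; g=p.reshape(-1,3).astype(int)
lat=x*.9681+y*.2504-.3966
print(np.percentile(z[(abs(lat)<.028)&(z>.034)&(z<.055)],[5,50,95]))
mask((abs(lat)<.04)&(z>.036)&(z<.052)&(g.max(1)>0)&(y>-.07),"bar",.0445)
mask((z>.088)&(z<.104),"head",.095)
mask((z>.13)&(z<.146),"knob",.138)
mask((z>.006)&(z<.014)&(y<-.1)&(abs(lat)<.06),"bed",.010)
E
```

```text
time_s: 10.88
tool_pos: [0.4093, -0.0005, 0.0438]
ee_rot: [-3.141, -0.001, 1.823]
ft_force: [-1.0, -0.4, -0.8]
gripper_width: 0.0607
finger_force: 33.3
tool shift [59.4  3.3 29.3] spin -0.0005 pos [ 0.4093 -0.0005  0.0438] yaw 104.47 F [-1.02 -0.4  -0.85] w 0.0607 ff 33.3 t 10.88
[0.03959981 0.04105657 0.04203727]
bar 185 (201, 190, 166, 181) ((409.7962341308594, -3.820556640625), (75.60850524902344, 96.72197723388672), 14.483522415161133)
head 131 (66, 321, 92, 92) ((355.5928039550781, -14.180038452148438), (35.41210174560547, 28.123863220214844), 57.75715255737305)
knob none
bed none
```

View pics/w3.png

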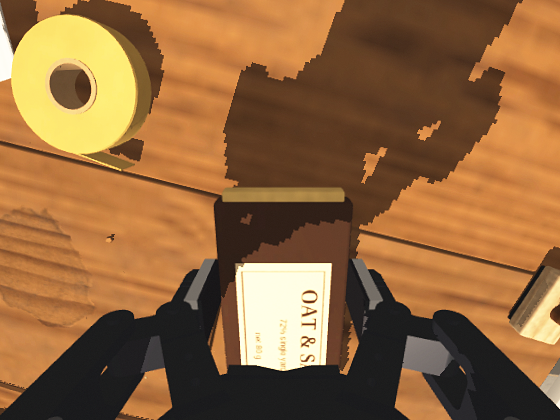

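The bar is held level, its rear wrapper end at row 190, and square in the jaws. The press is out of this view, so I continue from the top-view measurement, moving in steps and checking forces.

```bash
python3 -m pendant '[[-10,0.5,4,0],[-20,0,6,0],[-20,0,5,0],[-20,0,1.5,0],[-15,0,1,0],[-5,0,0.5,0],[0,0,0,0],[0,0,0,0]]' - 40
python3 - <<'E'
from h import *
go(.475,-.20,.0255,104.5)
p,d=arm.read_camera('top'); hsv=cv2.cvtColor(p,cv2.COLOR_BGR2HSV)
cv2.imwrite('pics/t2.png',cv2.resize(p[150:280,260:420],None,fx=4,fy=4,interpolation=cv2.INTER_CUBIC))
yy,xx=np.mgrid[150:280,260:420]; px=np.c_[xx.ravel(),yy.ravel()];Q=depthpts("top",px,d)
R=Q[(Q[:,2]>.088)&(Q[:,2]<.105)&(Q[:,1]<-.22)];print(len(R),cv2.minAreaRect((R[:,:2]*1000).astype(np.float32)))
E
```

```text
time_s: 11.6
tool_pos: [0.4323, -0.0876, 0.0256]
ee_rot: [-3.141, -0.001, 1.823]
ft_force: [-0.5, 0.1, -1.0]
gripper_width: 0.0602
finger_force: 47.2
tool shift [-1.195e+02  1.320e+01  1.000e-01] spin -0.0005 pos [ 0.4323 -0.0876  0.0256] yaw 104.47 F [-0.46  0.14 -0.99] w 0.0602 ff 47.2 t 11.6
804 ((542.0772094726562, -260.76043701171875), (187.29177856445312, 103.35076141357422), 14.366456985473633)
```

View pics/t2.png

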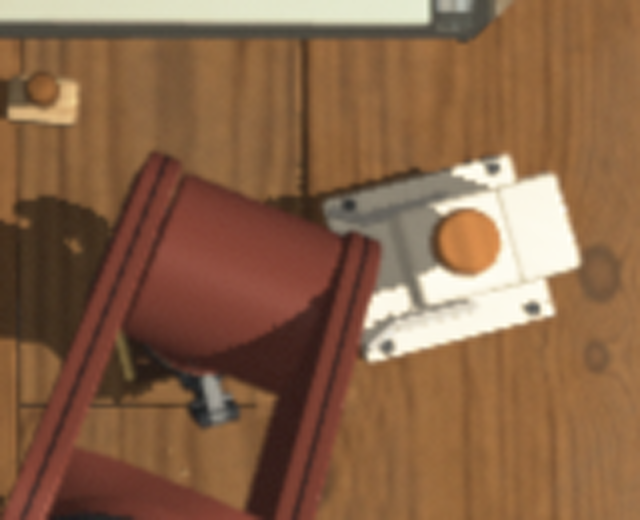

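The view shows the arm over the tongue at (250,280) and the knob at (468,242), with the press and stamp undisturbed. The tool is on the press axis (lateral 396.6 mm) with about 80 mm to go.

```bash
python3 -m pendant '[[-4,0,0,0],[-6,0,0,0],[-6,0,0,0],[-6,0,0,0],[-6,0,0,0],[-4,0,0,0],[0,0,0,0]]'
python3 -m pendant '[[-4,0,0,0],[-5,0,0,0],[-5,0,0,0],[-5,0,0,0],[-5,0,0,0],[-4,0,0,0],[-4,0,0,0],[-3,0,0,0],[0,0,0,0]]'
python3 -c "
from h import *
go(.4525,-.1649,.0255,104.5)"
```

```text
time_s: 12.23
tool_pos: [0.4413, -0.12, 0.0262]
ee_rot: [3.141, 0.001, 1.823]
ft_force: [-1.1, 0.8, -1.4]
gripper_width: 0.0602
finger_force: 47.2
time_s: 12.98
tool_pos: [0.4498, -0.1535, 0.0261]
ee_rot: [3.141, 0.0, 1.823]
ft_force: [0.8, -1.0, -0.6]
gripper_width: 0.0602
finger_force: 47.2
tool shift [-11.7  -0.3   0.6] spin -0.0006 pos [ 0.4498 -0.1535  0.0261] yaw 104.47 F [ 0.8  -1.05 -0.61] w 0.0602 ff 47.2 t 12.98
```

```bash
python3 -m pendant '[[-3,0,0,0],[-3,0,0,0],[-2,0,0,0],[-1,0,0,0],[-1,0,0,0],[0,0,0,0]]'
python3 -m pendant '[[-1,0,0,0],[-0.8,0,0,0],[0,0,0,0]]'
python3 -m pendant '[[-0.8,0,0,0],[-0.7,0,0,0],[0,0,0,0]]'
python3 -c "
from h import *
go(.4525,-.1649,.0255,104.5)"
```

```text
time_s: 13.48
tool_pos: [0.4521, -0.1627, 0.026]
ee_rot: [3.142, 0.0, 1.824]
ft_force: [-0.6, 0.6, -1.2]
gripper_width: 0.0607
finger_force: 47.2
time_s: 13.73
tool_pos: [0.4526, -0.1644, 0.026]
ee_rot: [3.142, 0.0, 1.824]
ft_force: [0.3, -1.2, -1.0]
gripper_width: 0.0605
finger_force: 47.2
time_s: 13.98
tool_pos: [0.4524, -0.1647, 0.0256]
ee_rot: [-3.141, -0.002, 1.824]
ft_force: [-0.2, 4.8, -1.4]
gripper_width: 0.0602
finger_force: 47.2
tool shift [-0.3  0.1  0.1] spin 0.0002 pos [ 0.4524 -0.1647  0.0256] yaw 104.51 F [-0.17  4.85 -1.36] w 0.0602 ff 47.2 t 13.98
```

The stop was met at 4.8 N, within 1 mm of the expected position. Setting the bar down and releasing.

```bash
python3 -m pendant '[[-0.4,0,0.5,0],[0,0,0.4,0],[0,0,0,0],[0,0,0,0]]'
python3 -m pendant '[[0,0,0,0],[0,0,0,0],[0,0,0,0],[0,0,0,0],[0,0,0,0]]' 1
python3 -m pendant '[[0,0,-6,0],[0,0,-15,0],[0,0,-25,0],[0,0,-30,0],[0,0,-30,0],[0,0,-30,0],[0,0,-10,0],[30,0,0,0],[30,0,0,0],[0,0,0,0],[0,0,0,0]]'
python3 - <<'E'
from h import *
go(.4755,-.2545,.17,104.5)
i=arm.camera_info('wrist'); p,d=arm.read_camera('wrist'); cv2.imwrite('pics/w4.png',p)
yy,xx=np.mgrid[0:420,0:560]; Q=depthpts('wrist',np.c_[xx.ravel(),yy.ravel()],d,i)
o=np.array([.4755,-.2544]);px=(Q[:,:2]-o)@np.array([.2504,-.9681]);py=(Q[:,:2]-o)@np.array([.9681,.2504])
s=(Q[:,2]>.017)&(Q[:,2]<.028)&(abs(py)<.05)&(px>-.15)&(px<-.06)
print(s.sum(), np.percentile(px[s],[0,1,50])*1000, np.percentile(Q[s,2],[5,50,95]))
for a in(-.12,-.1,-.08,-.065):
    t=s&(abs(px-a)<.004); print(a,np.percentile(py[t]*1000,[1,99]).round(1) if t.sum() else None)
E
```

```text
time_s: 14.32
tool_pos: [0.4524, -0.1647, 0.0249]
ee_rot: [-3.141, -0.003, 1.824]
ft_force: [-2.0, 7.6, 2.7]
gripper_width: 0.0606
finger_force: 47.6
time_s: 14.73
tool_pos: [0.4532, -0.1665, 0.0253]
ee_rot: [3.141, 0.0, 1.824]
ft_force: [-0.2, 1.0, 0.3]
gripper_width: 0.0857
finger_force: 0.0
time_s: 15.65
tool_pos: [0.4376, -0.1071, 0.171]
ee_rot: [-3.142, 0.0, 1.826]
ft_force: [0.3, -0.6, 0.4]
gripper_width: 0.0855
finger_force: 0.0
tool shift [-152.2   -0.5    1. ] spin 0.0021 pos [ 0.4376 -0.1071  0.171 ] yaw 104.62 F [ 0.32 -0.56  0.36] w 0.0855 ff 0.0 t 15.65
4569 [-136.20972711 -135.36433838 -100.96063084] [0.02033688 0.02201371 0.02319893]
-0.12 [-31.3  29. ]
-0.1 [-30.1  29.7]
-0.08 [-30.7  29.5]
-0.065 [-30.1  29.9]
```

View pics/w4.png

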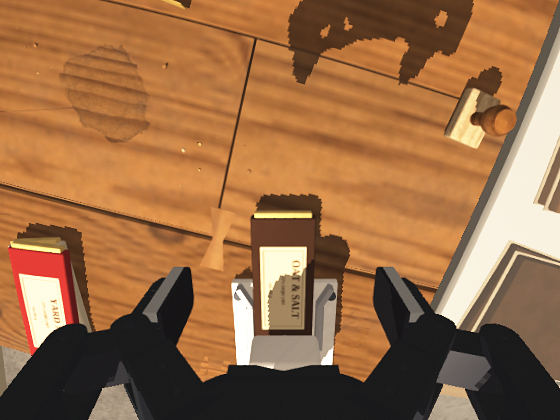

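The bar is home: its rear wrapper end is at press x = -136 mm (row 213), as expected, and it is flat at z 22 mm and central. The stamp is untouched. Moving shut fingers over the knob.

```bash
python3 -m pendant '[[-20,0,-10,0],[-35,0,0,0],[-35,0,0,0],[-35,0,0,0],[-20,-0.5,0,0],[-7,0,0,0],[0,0,10,0],[0,0,8,0],[0,0,4,0],[0,0,2,0],[0,0,0,0],[0,0,0,0]]' 0 40
python3 -c "
from h import *
go(.4755,-.2545,.138,104.5)"
```

```text
time_s: 16.7
tool_pos: [0.4755, -0.2545, 0.157]
ee_rot: [-3.141, -0.0, 1.825]
ft_force: [0.6, 0.6, 0.1]
gripper_width: 0.0
finger_force: 0.0
tool shift [-0. -0. 19.] spin 0.0011 pos [ 0.4755 -0.2545  0.157 ] yaw 104.56 F [0.56 0.63 0.15] w 0.0 ff 0.0 t 16.7
```

```bash
python3 -m pendant '[[0,0,3,0],[0,0,2,0],[0,0,2,0],[0,0,2,0],[0,0,2,0],[0,0,2,0],[0,0,2,0],[0,0,0,0],[0,0,0,0]]'
python3 -m pendant '[[0,0,1.5,0],[0,0,1,0],[0,0,0,0],[0,0,0,0]]'
```

```text
time_s: 17.45
tool_pos: [0.4759, -0.2553, 0.1426]
ee_rot: [3.141, 0.0, 1.824]
ft_force: [-1.9, 3.0, 5.5]
gripper_width: -0.0001
finger_force: 3.2
time_s: 17.78
tool_pos: [0.4759, -0.2553, 0.1402]
ee_rot: [3.141, 0.0, 1.824]
ft_force: [-0.6, 2.9, 6.3]
gripper_width: -0.0001
finger_force: 3.6
```

```bash
python3 -m pendant '[[0,0,1,0],[0,0,1,0],[0,0,0,0],[0,0,0,0]]'
python3 -m pendant '[[0,0,1,0],[0,0,0,0],[0,0,0,0]]'
python3 -m pendant '[[0,0,0.8,0],[0,0,0,0],[0,0,0,0]]'
```

```text
time_s: 18.12
tool_pos: [0.4759, -0.2553, 0.1384]
ee_rot: [3.141, 0.0, 1.824]
ft_force: [-2.0, 2.9, 8.5]
gripper_width: -0.0002
finger_force: 3.9
time_s: 18.37
tool_pos: [0.4759, -0.2553, 0.138]
ee_rot: [3.141, 0.0, 1.824]
ft_force: [-2.8, 4.4, 12.5]
gripper_width: -0.0
finger_force: 5.9
time_s: 18.62
tool_pos: [0.476, -0.2553, 0.138]
ee_rot: [3.141, 0.0, 1.824]
ft_force: [-5.5, 5.6, 16.3]
gripper_width: 0.0003
finger_force: 8.3
```

The force rises while z stays at 0.138, so the knob is on its stop at about 16 N. Holding for over a second, then lifting off.

```bash
python3 -m pendant '[[0,0,0,0],[0,0,0,0],[0,0,0,0],[0,0,0,0],[0,0,0,0],[0,0,0,0],[0,0,0,0],[0,0,0,0],[0,0,0,0],[0,0,0,0],[0,0,0,0],[0,0,0,0],[0,0,0,0],[0,0,0,0]]'
python3 -m pendant '[[0,0,-2,0],[0,0,-3,0],[0,0,-3,0],[0,0,-3,0],[0,0,-3,0],[0,0,-4,0],[0,0,-6,0],[0,0,-10,0],[0,0,-15,0],[10,0,-10,0],[30,0,-10,0],[35,0,0,0],[35,0,0,0],[30,0,0,0],[20,0,0,0],[0,0,0,0],[0,0,0,0],[0,0,0,0],[0,0,0,0]]'
python3 - <<'E'
from h import *
go(.4755,-.2545,.17,104.5)
o=np.array([.4755,-.2544])
def pp(n):
    i=arm.camera_info(n); p,d=arm.read_camera(n); yy,xx=np.mgrid[0:420,0:560]; Q=depthpts(n,np.c_[xx.ravel(),yy.ravel()],d,i)
    return p,Q,(Q[:,:2]-o)@np.array([.2504,-.9681]),(Q[:,:2]-o)@np.array([.9681,.2504])
p,Q,px,py=pp('wrist')
s=(Q[:,2]>.017)&(Q[:,2]<.028)&(abs(py)<.05)&(px>-.15)&(px<-.06)
print(s.sum(), np.percentile(px[s],[1])*1000, np.percentile(Q[s,2],[5,50,95]))
for a in(-.12,-.1,-.08,-.065):
    t=s&(abs(px-a)<.004); print(a,np.percentile(py[t]*1000,[1,99]).round(1) if t.sum() else None)
p,Q,px,py=pp('top'); t=(np.hypot(px,py)<.012)&(Q[:,2]>.1); print("knob z",t.sum(),np.median(Q[t,2]) if t.sum() else None)
E
```

```text
time_s: 19.78
tool_pos: [0.476, -0.2553, 0.138]
ee_rot: [3.141, 0.0, 1.824]
ft_force: [-4.5, 5.0, 15.5]
gripper_width: -0.0002
finger_force: 8.3
time_s: 21.37
tool_pos: [0.4358, -0.1015, 0.2051]
ee_rot: [3.141, 0.001, 1.823]
ft_force: [-0.3, 0.0, 0.1]
gripper_width: 0.0001
finger_force: 0.0
tool shift [-158.1    0.2   35.1] spin -0.001 pos [ 0.4358 -0.1015  0.2051] yaw 104.44 F [-0.35  0.01  0.13] w 0.0001 ff 0.0 t 21.37
2982 [-135.49165992] [0.02022837 0.02200723 0.02324533]
-0.12 [-31.  29.]
-0.1 [-31.6  29.5]
-0.08 [-30.2  29.1]
-0.065 [-30.4  29.3]
knob z 0 None
```

The bar is still home. The arm hides the knob from the top camera, so I'll move aside and check that it is up.

```bash
python3 -m pendant '[[25,0,0,0],[35,0,0,0],[35,0,0,0],[25,0,0,0],[0,0,0,0],[0,0,0,0]]'
python3 - <<'E'
from h import *
p,d=arm.read_camera('top'); yy,xx=np.mgrid[190:235,355:400]; Q=depthpts('top',np.c_[xx.ravel(),yy.ravel()],d)
t=(np.hypot(Q[:,0]-.4755,Q[:,1]+.2544)<.012)&(Q[:,2]>.1); print(t.sum(),np.median(Q[t,2]))
E
```

```text
time_s: 21.97
tool_pos: [0.4055, 0.016, 0.2048]
ee_rot: [3.142, 0.0, 1.826]
ft_force: [0.3, 0.5, -0.3]
gripper_width: -0.0002
finger_force: 0.0
76 0.13851500050660215
```

The knob top reads 138.5 mm, so the plunger is fully up. Handing in.

```bash
python3 -c "
from plant import arm
print(arm.finish_job())"
```

```text
the job is handed in; nothing more can be done
None
```

The bar is home and flat in the press, the knob was bottomed at about 16 N for over a second and is fully back up, the jar and stamp were never touched, and the job was handed in at about 22 s (no verdict was returned).

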